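Check the alloy of a clamped piece with a sprung tester

TASK

Swing the magnifier about a quarter turn to either side, clear of the vise, and leave it there. Take the hand-held alloy tester out of its stand, aim it square to the tilted face of the brass piece and press its sprung nose lightly on the middle of the round button, so that the nose sinks about half way, and hold it steady there for two full seconds without ever pressing hard. Then hang the tester back in its stand, and leave the other things on the bench where they are.

Things in the scene. Friction and masses are not known exactly. Their poses are not given: they have to be found in the camera images.
- vise: Fixed steel ball vise with a round foot of radius 58 and height 10 and a bulging body of radius 46 up to 52 high. Origin: centre of the foot's underside; z up. At yaw 0 its x axis points away from the robot. A post of radius 6 stands 100 along +x of the origin and carries the magnifier. Sizes in mm
- head: Tilted jaw head of the vise, stiff; its face looks up and to the vise's -x side, 16 to 29 degrees from level. Origin: the tilt axis, 55 above the vise's origin; z = normal of the face. Disc of radius 36 and two dark jaws (66 by 60 over all), tops 45 along z, holding a brass disc (radius 18, 4 thick) with a flat raised button (radius 8, 3 high) at its middle, centred on this z axis. Sizes in mm
- jaw_top (a point): Point on the head's z axis level with the jaw tops, axes as the head's. The button of the brass piece is centred on this z axis; how far the piece stands out differs and is not given: the button's top lies 9 to 25 above this point, so feel for it. Sizes in mm
- magnifier (a joint): Angle of the magnifier's arm about the upright post of the vise: 0 = the lens lies right over the piece, positive = swung anticlockwise seen from above (lens towards the vise's -y side), negative = to +y; range -1.8 to 1.8 rad; it stays where left (light friction)
- mag_peg (a point): Upright round steel peg on the outer end of the magnifier, to move it by: diameter 12, top at z = 218, on a tab whose top is at z = 177. This point is on its axis, 10 below its top, 150 from the post's axis. Lens frame: radius 40, centred 100 from the post, z = 170 to 178. Sizes in mm
- stand: Fixed tester stand: round foot of radius 45, three thin legs and an aluminium ring, top at z = 82, outer radius 32, hole radius 15. Origin: centre of the foot's underside. Sizes in mm
- tester: Loose alloy tester, about 200 g, hanging upright in the stand's ring by its collar, nose down. Origin: tip of the unpressed nose (z = 12 in the stand); z along its axis to the handle. Along z: steel nose radius 4 (0 to 14), barrel radius 10 (14 to 70), round collar radius 23 (70 to 76), flat-sided grey handle (76 to 150), 36 along x, 26 along y (grip across y). Sizes in mm
- nose_tip (a point): Tip of the sprung nose; z along the tester's axis towards the handle. The nose sinks up to 8 into the barrel; it starts to move at about 1.2 N, half way is 4.4 N, all the way 7.6 N. Sizes in mm
- pot: Bystander: loose terracotta flux pot, radius 36, height 62; origin under its centre. Sizes in mm
- tray: Bystander: loose white tray of small parts, 100 by 80 by 22; origin under its centre. Sizes in mm
- file: Bystander: loose flat file with a wooden handle, 240 long, 20 high, along its x axis. Sizes in mm
- block: Bystander: loose steel bench block, 60 by 60 by 20; origin under its centre. Sizes in mm
Mind the look-alikes: they are no part of the job. Of the things that look like the stand, the middle-sized one is meant.

How it is judged:
By the outcome, as a careful person would: the job done as asked, in the order asked, and still so for the second after the job is handed in, with the robot touching nothing.
It also fails if it takes over 72 s, if anything falls off the work surface, if the arm or the gripper's body presses on something with over 40 N, if the wrist force passes 120 N, or if a joint passes its speed limit or range.

ROBOT

A 6-joint arm with a two-finger parallel gripper is mounted at the origin on the work surface. World frame = base frame: x ahead of the robot, y to its left, z up, the work surface at z = 0. Lengths are in m, angles in rad, forces in N, time in s.
With the tool pointing down it reaches from about 0.35 to 0.775 m from the base axis. Payload 5.5 kg.
Tool frame: the origin (TCP) lies between the finger pads; the fingertips stand 19 mm ahead of it and the grasp point (between the pads) is the TCP; z points along the fingers, y is the line along which they close (so a half turn about z gives the same grasp; the last joint's range is limited). The gripper opens to 85 mm and grips with 20 to 120 N. Pads are 22 mm wide; open, the fingers measure 114 mm over their backs; the gripper's body (76 mm by 85 mm) begins 54 mm behind the grasp point. The pads swing forward as they close: fully open they stand 13 mm farther back than shut.
Start: joints at [1.156, 0.313, 0.046, 1.304, 0, 1.431], TCP at [0.156, 0.553, 0.221] pointing down, gripper open.
Joint ranges: [-2.76, 2.76], [-0.86, 1.69], [-1.03, 1.26], [-2.2, 2.34], [-1.47, 1.5], [-3.14, 3.14]. Speed limits (rad/s): [2.57, 2.57, 3.14, 3.14, 3.14, 3.14].

INTERFACE

Orientations are given as a unit quaternion [w, x, y, z].
In Python, from workcell import env gives the robot as it stands.
- The arm moves only by the shell command python3 -m pendant 'ROWS' [FORCE]. ROWS is JSON, a list of rows, each an object with "travel": the shift along the tool's x, y, z scaled (see below), a list of three; "rot": the turn, a rotation vector about the tool's x, y, z scaled (see below), a list of three; "fingers": the opening, from -1 (shut) to 1 (fully open). In form: [{"travel": [dx, dy, dz], "rot": [wx, wy, wz], "fingers": fingers}, ...]. A call has 1 to 10 rows; each row is the pose to reach, as a shift and turn from the pose commanded when the call began, along the tool's axes at that moment; what a row does not reach only later rows make up. The controller multiplies each number of a shift by 0.12 m and each number of a turn by 60 degrees. A row lasts 1/10 s, in which the tool goes at most 50 mm and 8.59 degrees, less where a joint would pass 70% of its speed; a pose out of reach is approached as far as the arm can. A call with a number of a shift or a turn outside -1 to 1 is refused whole. A call with a gripper value outside its range is refused whole. The fingers move at their own pace and stop on an object; FORCE is the grip in N (left out, the last holds). Time passes only in rows, so rows that repeat a pose let the fingers close. It gives the time, the measured TCP pose, the force, the opening and the grip force at its end, in the units of the state.
- env.get_state(): the state, without advancing time (a new reading comes with each control period).
- env.read_camera(name): name is "scene" or "top" or "wrist"; returns (picture, depth): 400x640x3 uint8, blue, green, red; 400x640 float32, m along the optical axis (not along the pixel's ray), 0 where there is no reading.
- env.camera_model(name): a dict with "fovy" (degrees; the focal length in pixels is half the picture's height over the tangent of half this angle, whatever the lens; pixels are square), "cx", "cy" (the principal point, pixels), "rvec" (rotation vector, rad) and "tvec" (3), from world to camera coordinates, as OpenCV has them; the wrist camera has in their place "T_tool_cam" (4x4, takes a point from camera to tool coordinates, whose origin is the TCP and whose axes are the flange's). Camera axes: x right, y down, z forward; pixel columns grow to the right and rows downward; lengths in m; the calibration is good to about 2 mm. The wrist camera is an equidistant fisheye: a pixel r from the principal point sees the ray r / f radians off the axis. A picture is of the moment at which its call begins: read the wrist's pose just before it. camera_model takes no time and is no camera call.
- env.hand_in(): hands the job in; it is judged then, once.
Trained networks look in the newest picture that a camera, given by its name, has taken for a name from the list of things; names that differ only in an ending like _2 or _b are one class to them, and where a whole thing is asked for, a point or a joint stands for the part that bears it (a point fixed in the world has none). Each returns a list of dicts, best first, with "conf" (0 to 1); they miss things now and then, are a little off and sometimes report something else, mostly with a low value. They report only what shows in the picture. A call takes as long as a camera call. They do not tell look-alikes from the thing itself.
- env.outline_of(camera, target): "mask" (400x640 bool, what is visible of it) and "xy" ([column, row] in pixels, amid what is visible of it).
The state is a dict: "clock": time; "joint_pos": joint angles; "qvel": joint speeds; "tau": joint torques, N m; "tcp_pos": TCP position; "orientation": TCP orientation; "wrist_force": force on the tool from outside, world axes, zero at the start; "ft_torque": the same for the moment, N m; "finger_gap": finger opening in m; "grip_force": force on a finger pad.
Only numpy, scipy, OpenCV 4.12 (cv2) and the standard library are available. Lean on these libraries where they do the work, as an engineer would, in place of code of your own. Each camera call takes 0.05 s, during which the arm holds its last target. There are 200 camera calls.

## Working session

There is one attempt and no reset: what is moved stays moved. The work goes in short steps, Python scripts to look and compute and a shell command to move; the robot and the scene stay as the last step left them, time stands still between calls to the robot, and variables do not carry over. Pictures are saved under pics/ and viewed, at most 10 in all, crops included, and the job is handed in when it is done.

```bash
mkdir -p pics; ls
cat > h.py <<'E'
import numpy as np, cv2
from scipy.spatial.transform import Rotation as R
from workcell import env
def cam(n):
    m=env.camera_model(n); f=200/np.tan(np.radians(m["fovy"])/2)
    if n=="wrist":
        s=env.get_state(); q=s["orientation"]; T=np.eye(4); T[:3,:3]=R.from_quat([q[1],q[2],q[3],q[0]]).as_matrix(); T[:3,3]=s["tcp_pos"]
        return f,m["cx"],m["cy"],T@np.array(m["T_tool_cam"])
    Rm=R.from_rotvec(np.ravel(m["rvec"])).as_matrix(); T=np.eye(4); T[:3,:3]=Rm.T; T[:3,3]=-Rm.T@np.ravel(m["tvec"])
    return f,m["cx"],m["cy"],T
def rays(n,c,u,v):
    f,cx,cy,T=c; x=(np.asarray(u,float)-cx)/f; y=(np.asarray(v,float)-cy)/f
    if n=="wrist":
        r=np.hypot(x,y)+1e-9; d=np.stack([x/r*np.sin(r),y/r*np.sin(r),np.cos(r)],-1)
    else: d=np.stack([x,y,np.ones_like(x)],-1)
    return d
def cloud(n,c,D):
    v,u=np.mgrid[0:400,0:640]; d=rays(n,c,u,v); d=d/d[...,2:3]
    P=d*D[...,None]; return P@c[3][:3,:3].T+c[3][:3,3]
E
python3 - <<'E'
from h import *
ims=[]
for n in ("scene","top"):
    c=cam(n); p,D=env.read_camera(n); np.savez(f"{n}.npz",p=p,D=D)
    cv2.imwrite(f"pics/{n}0.png",p); P=cloud(n,c,D)
    print(n,np.round(c[3][:3,3],3))
    for t in ("vise","head","magnifier","mag_peg","stand","tester","pot","tray","file","block"):
        for o in env.outline_of(n,t):
            m=o["mask"]&(D>0); q=P[m]
            if len(q): print(t,round(o["conf"],2),np.round(o["xy"]),m.sum(),"med",np.round(np.median(q,0),3),"z95",round(np.percentile(q[:,2],97),3))
print(env.get_state())
E
```

```text
pics
scene [ 1.096 -0.106  1.   ]
vise 0.62 [288. 220.] 2446 med [ 0.555 -0.052  0.096] z95 0.181
head 0.86 [292. 215.] 374 med [ 0.549 -0.042  0.096] z95 0.108
head 0.59 [402. 172.] 613 med [0.442 0.304 0.041] z95 0.064
magnifier 0.85 [288. 193.] 969 med [ 0.539 -0.048  0.176] z95 0.205
magnifier 0.51 [291. 221.] 2311 med [ 0.556 -0.052  0.101] z95 0.181
mag_peg 0.76 [286. 196.] 946 med [ 0.54  -0.049  0.176] z95 0.198
stand 0.82 [205. 219.] 788 med [ 0.474 -0.266  0.009] z95 0.085
stand 0.77 [251. 171.] 1511 med [ 0.344 -0.121  0.013] z95 0.117
stand 0.66 [185. 182.] 302 med [ 0.341 -0.314  0.055] z95 0.063
tester 0.71 [201. 204.] 394 med [ 0.474 -0.266  0.124] z95 0.164
pot 0.59 [401. 172.] 585 med [0.442 0.303 0.042] z95 0.064
tray 0.72 [430. 254.] 1260 med [0.709 0.3   0.009] z95 0.023
tray 0.25 [351. 181.] 384 med [0.435 0.149 0.02 ] z95 0.023
file 0.75 [200. 321.] 873 med [ 0.733 -0.313  0.01 ] z95 0.021
block 0.69 [350. 181.] 421 med [0.434 0.15  0.02 ] z95 0.023
top [0.488 0.016 1.24 ]
vise 0.78 [338. 203.] 1770 med [ 0.538 -0.049  0.175] z95 0.182
head 0.57 [327. 220.] 76 m
[... 972 characters left out ...]
] z95 0.025
{'clock': 1.1, 'joint_pos': array([1.15642781e+00, 3.13186226e-01, 4.61101663e-02, 1.30357013e+00,
       1.83423045e-05, 1.43119208e+00]), 'qvel': array([ 0.00089475,  0.00046839,  0.0009699 , -0.00044446,  0.00105671,
       -0.00108094]), 'tau': array([-7.72327439e-04, -4.80481589e+01,  2.98817021e+01,  4.15332906e-04,
       -4.53040830e-04,  2.90563690e-06]), 'tcp_pos': array([0.15603997, 0.55348608, 0.22083519]), 'orientation': array([1.17063849e-05, 1.36950385e-01, 9.90577905e-01, 7.47146718e-05]), 'wrist_force': array([-0.18307595, -0.39213868, -0.24983689]), 'ft_torque': array([-0.00413951,  0.04788018, -0.02136464]), 'grip_force': 0.0, 'finger_gap': 0.08557267803566834}
```

Run:
```python
import numpy as np,cv2
a=np.load("scene.npz")["p"][130:290,130:450]; b=np.load("top.npz")["p"][100:330,170:490]
s=cv2.resize(a,(800,400),interpolation=2)[:, :]
cv2.imwrite("pics/s1.png",s); cv2.imwrite("pics/t1.png",cv2.resize(b,(800,575),interpolation=2))
```

```text
(no output)
```

View pics/s1.png

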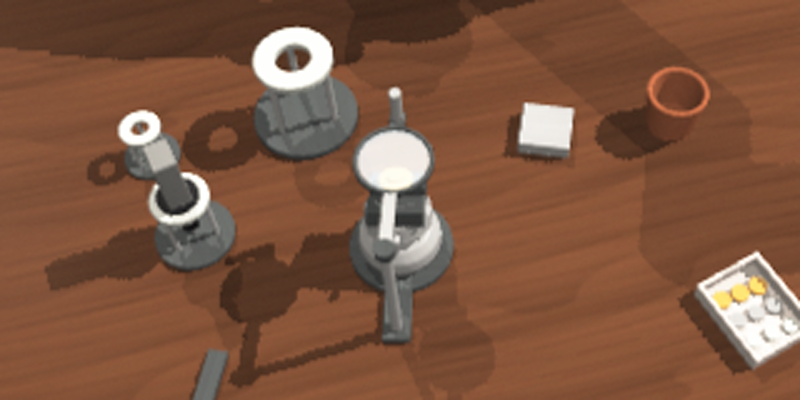

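View pics/t1.png

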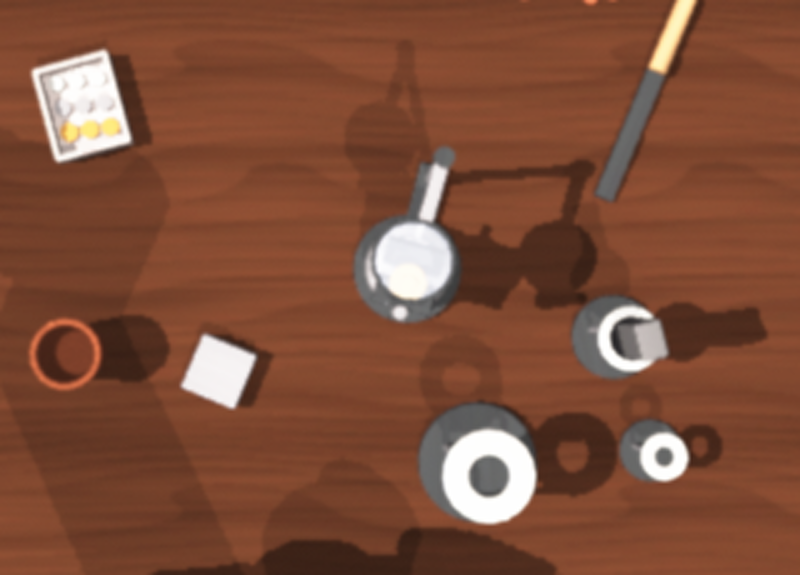

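The lookalikes of the stand in the scene crop are the large one (295,60), the small one (140,125) and the middle-sized one (180,195), which has the tester hanging in it. The middle one is my choice. The magnifier lens lies over the vise head, with its peg at (397,100) in the scene crop.

Run:
```python
from h import *
from scipy.optimize import least_squares
A=[]
for n in ("scene","top"):
    D=np.load(n+".npz")["D"]; P=cloud(n,cam(n),D)[D>0]; A.append(P)
def near(P,x,y,r,z0,z1): return P[(np.hypot(P[:,0]-x,P[:,1]-y)<r)&(P[:,2]>z0)&(P[:,2]<z1)]
for n,P in zip("st",A):
    q=near(P,.474,-.266,.05,.078,.09); print(n,"ring",len(q),q.min(0).round(3),q.max(0).round(3),(q.min(0)+q.max(0))/2)
    q=near(P,.474,-.266,.06,.150,.2); print("handle top",len(q),q.mean(0).round(4)); 
    if len(q)>5: print(cv2.minAreaRect((q[:,:2]*1000).astype(np.float32)))
    q=near(P,.474,-.266,.07,.002,.014); print("foot",len(q),q.min(0).round(3),q.max(0).round(3))
    q=near(P,.53,-.05,.2,.19,.24); print("peg",len(q),q.min(0).round(3),q.max(0).round(3),q.mean(0).round(4))
    q=near(P,.54,-.05,.2,.165,.184); print("lens",len(q),q.min(0).round(3),q.max(0).round(3))
    q=near(P,.54,-.05,.2,.004,.013)
    # foot circle: extreme radius
    q=q[q[:,0]<.66]; print("vfoot",len(q),q.min(0).round(3),q.max(0).round(3))
```

```text
s ring 250 [ 0.43  -0.299  0.078] [ 0.492 -0.237  0.09 ] [ 0.46090646 -0.26803573  0.0839909 ]
handle top 148 [ 0.4632 -0.2679  0.1607]
((459.9898376464844, -268.7845458984375), (37.440982818603516, 25.864917755126953), 15.162455558776855)
foot 667 [ 0.411 -0.334  0.002] [ 0.54  -0.2    0.013]
peg 49 [ 0.482 -0.036  0.191] [ 0.494 -0.025  0.219] [ 0.489  -0.031   0.2077]
lens 928 [ 0.481 -0.085  0.168] [ 0.642 -0.006  0.184]
vfoot 1033 [ 0.343 -0.245  0.004] [0.66  0.144 0.013]
t ring 233 [ 0.43  -0.293  0.078] [ 0.491 -0.237  0.09 ] [ 0.46033233 -0.26464973  0.08402786]
handle top 182 [ 0.4602 -0.2673  0.1615]
((459.8861083984375, -268.52313232421875), (36.44303894042969, 27.11342430114746), 12.436620712280273)
foot 690 [ 0.405 -0.335  0.002] [ 0.542 -0.196  0.014]
peg 23 [ 0.483 -0.036  0.21 ] [ 0.491 -0.025  0.222] [ 0.4875 -0.0302  0.2171]
lens 1129 [ 0.48  -0.084  0.168] [ 0.64  -0.005  0.184]
vfoot 1675 [ 0.341 -0.249  0.004] [0.66  0.149 0.013]
```

Run:
```python
from h import *
P=[]
for n in ("scene","top"):
    D=np.load(n+".npz")["D"]; P.append(cloud(n,cam(n),D))
for (u,v) in [(330,225),(348,162),(347,170)]:
    print(P[1][v-2:v+3:2,u-2:u+3:2].round(3).reshape(-1,3).tolist())
for (u,v) in [(288,168),(284,228),(288,264)]:
    print(P[0][v-2:v+3:2,u-2:u+3:2].round(3).reshape(-1,3).tolist())
```

```text
[[0.491, -0.027, 0.216], [0.491, -0.031, 0.22], [0.492, -0.038, 0.173], [0.487, -0.027, 0.219], [0.487, -0.031, 0.217], [0.487, -0.035, 0.22], [0.482, -0.028, 0.178], [0.483, -0.031, 0.217], [0.481, -0.046, 0.009]]
[[0.637, -0.071, 0.178], [0.637, -0.076, 0.179], [0.637, -0.08, 0.18], [0.633, -0.071, 0.179], [0.632, -0.076, 0.18], [0.633, -0.08, 0.179], [0.628, -0.071, 0.178], [0.628, -0.076, 0.18], [0.628, -0.08, 0.182]]
[[0.619, -0.069, 0.174], [0.619, -0.073, 0.178], [0.641, -0.094, -0.001], [0.614, -0.069, 0.176], [0.614, -0.073, 0.178], [0.635, -0.094, -0.0], [0.609, -0.068, 0.181], [0.609, -0.073, 0.18], [0.63, -0.094, 0.001]]
[[0.484, -0.034, 0.217], [0.486, -0.029, 0.218], [0.319, -0.002, 0.003], [0.489, -0.035, 0.217], [0.491, -0.031, 0.217], [0.489, -0.026, 0.213], [0.487, -0.036, 0.205], [0.491, -0.031, 0.21], [0.49, -0.026, 0.207]]
[[0.623, -0.076, 0.181], [0.624, -0.071, 0.18], [0.627, -0.067, 0.182], [0.629, -0.077, 0.181], [0.63, -0.072, 0.182], [0.63, -0.068, 0.18], [0.632, -0.078, 0.178], [0.634, -0.073, 0.18], [0.635, -0.069, 0.179]]
[[0.634, -0.081, 0.011], [0.635, -0.076, 0.01], [0.635, -0.071, 0.007], [0.64, -0.082, 0.011], [0.64, -0.077, 0.008], [0.641, -0.072, 0.008], [0.641, -0.083, -0.0], [0.644, -0.078, 0.003], [0.645, -0.073, 0.004]]
```

```bash
cat >> h.py <<'E'
def pose():
    s=env.get_state(); q=s["orientation"]; return np.array(s["tcp_pos"]),R.from_quat([q[1],q[2],q[3],q[0]])
def plan(p,Rt=None):
    """travel/rot units from measured pose to target"""
    p0,R0=pose(); t=R0.inv().apply(np.asarray(p)-p0)/.12
    r=np.degrees((R0.inv()*Rt).as_rotvec())/60 if Rt is not None else np.zeros(3)
    print("travel",t.round(3),"rot",r.round(3),"| tcp",p0.round(4));
E
for i in 1; do
python3 -m pendant '[{"travel":[0,0,-0.4],"rot":[0,0,0],"fingers":0},{"travel":[-0.797,-0.787,-0.4],"rot":[0,0,0],"fingers":0},{"travel":[-0.797,-0.787,-0.4],"rot":[0,0,0],"fingers":0},{"travel":[-0.797,-0.787,-0.4],"rot":[0,0,0],"fingers":0},{"travel":[-0.797,-0.787,-0.4],"rot":[0,0,0],"fingers":0}]'
python3 -m pendant '[{"travel":[-0.797,-0.787,0],"rot":[0,0,0],"fingers":0},{"travel":[-0.797,-0.787,0],"rot":[0,0,0],"fingers":0},{"travel":[-0.797,-0.787,0],"rot":[0,0,0],"fingers":0}]'
python3 -m pendant '[{"travel":[-0.797,-0.787,0],"rot":[0,0,0],"fingers":0},{"travel":[-0.797,-0.787,0],"rot":[0,0,0],"fingers":0},{"travel":[-0.797,-0.787,0],"rot":[0,0,0],"fingers":0}]'
python3 -m pendant '[{"travel":[-0.797,-0.787,0],"rot":[0,0,0],"fingers":0},{"travel":[-0.797,-0.787,0],"rot":[0,0,0],"fingers":0},{"travel":[-0.797,-0.787,0],"rot":[0,0,0],"fingers":0}]'
python3 -m pendant '[{"travel":[-0.797,-0.787,0],"rot":[0,0,0],"fingers":0},{"travel":[-0.797,-0.787,0],"rot":[0,0,0],"fingers":0},{"travel":[-0.797,-0.787,0],"rot":[0,0,0],"fingers":0},{"travel":[-0.797,-0.787,0],"rot":[0,0,0],"fingers":0}]'
done
python3 - <<'E'
from h import *
plan([.488,-.031,.207]); print(pose()[1].as_matrix().round(3))
E
```

```text
clock: 1.6
tcp_pos: [0.2238, 0.4337, 0.2694]
orientation: [0.0, 0.139, 0.99, -0.0]
wrist_force: [0.3, 0.1, 0.5]
finger_gap: 0.0428
grip_force: 0.0
clock: 1.9
tcp_pos: [0.2894, 0.3183, 0.2689]
orientation: [0.0, 0.137, 0.991, 0.0]
wrist_force: [0.8, 0.7, 0.5]
finger_gap: 0.0423
grip_force: 0.0
clock: 2.2
tcp_pos: [0.3564, 0.2012, 0.269]
orientation: [0.001, 0.137, 0.991, 0.0]
wrist_force: [-0.1, 0.0, -0.9]
finger_gap: 0.0427
grip_force: 0.0
clock: 2.5
tcp_pos: [0.4232, 0.084, 0.269]
orientation: [0.001, 0.138, 0.99, 0.0]
wrist_force: [0.2, -0.1, 0.1]
finger_gap: 0.0427
grip_force: 0.0
clock: 2.9
tcp_pos: [0.4906, -0.0341, 0.268]
orientation: [0.0, 0.139, 0.99, -0.0]
wrist_force: [-0.4, 0.4, -0.5]
finger_gap: 0.0425
grip_force: 0.0
travel [0.028 0.019 0.509] rot [0. 0. 0.] | tcp [ 0.4906 -0.0341  0.268 ]
[[-0.961  0.276  0.001]
 [ 0.276  0.961 -0.001]
 [-0.001 -0.    -1.   ]]
```

```bash
python3 -m pendant '[{"travel":[0.03,0.02,0.3],"rot":[0,0,0],"fingers":0},{"travel":[0.03,0.02,0.5],"rot":[0,0,0],"fingers":0},{"travel":[0.03,0.02,0.5],"rot":[0,0,0],"fingers":-0.6},{"travel":[0.03,0.02,0.5],"rot":[0,0,0],"fingers":-0.9},{"travel":[0.03,0.02,0.5],"rot":[0,0,0],"fingers":-1},{"travel":[0.03,0.02,0.5],"rot":[0,0,0],"fingers":-1},{"travel":[0.03,0.02,0.5],"rot":[0,0,0],"fingers":-1}]' 20
python3 - <<'E'
from h import *
p0,R0=pose(); c=np.array([.632,-.074]); r=p0[:2]-c; L=np.hypot(*r); a=np.arctan2(r[1],r[0]); print(L,np.degrees(a))
for k in range(0,91,10):
    t=a-np.radians(k); d=np.r_[c+L*np.array([np.cos(t),np.sin(t)]),p0[2]]-p0; print(k,(R0.inv().apply(d)/.12).round(3))
E
```

```text
clock: 3.6
tcp_pos: [0.4861, -0.0275, 0.2099]
orientation: [0.001, 0.137, 0.991, -0.0]
wrist_force: [-0.4, -0.6, 0.4]
finger_gap: 0.0004
grip_force: 0.0
0.15315654414953747 162.31678151309364
0 [ 0.  0. -0.]
10 [-0.027  0.221  0.   ]
20 [-0.092  0.434  0.   ]
30 [-0.193  0.632  0.001]
40 [-0.326  0.81   0.001]
50 [-0.489  0.962  0.001]
60 [-0.675  1.083  0.002]
70 [-0.88   1.17   0.002]
80 [-1.097  1.22   0.003]
90 [-1.319  1.232  0.003]
```

Run:
```python
from h import *
c=cam("wrist"); p,D=env.read_camera("wrist"); a=cv2.imwrite("pics/w2.png",p)
s,Ds=env.read_camera("scene"); P=cloud("scene",cam("scene"),Ds)
q=P[(Ds>0)]; 
m=(np.hypot(q[:,0]-.54,q[:,1]+.05)<.13)&(q[:,2]>.165)&(q[:,2]<.184); print(q[m].min(0),q[m].max(0),m.sum())
x=cv2.resize(s[130:250,210:370],(800,600),interpolation=2); cv2.imwrite("pics/s2.png",x)
```

```text
[ 0.47920814 -0.08492798  0.16834715] [ 0.64106975 -0.00586484  0.1836425 ] 929
```

View pics/w2.png

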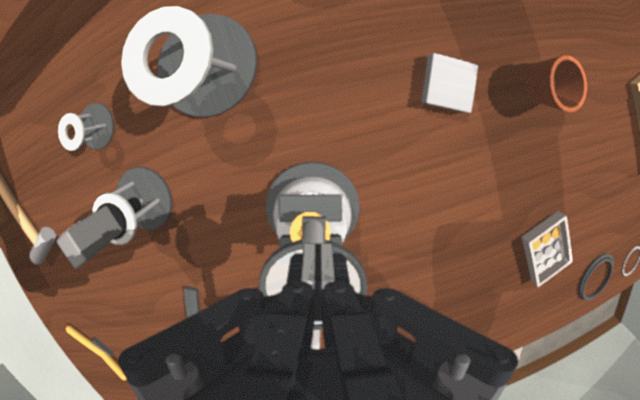

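Run:
```python
from h import *
f,cx,cy,T=cam("wrist"); Ti=np.linalg.inv(T); p0,R0=pose()
print(np.array(env.camera_model("wrist")["T_tool_cam"]).round(3), f,cx,cy)
def pr(X):
    x=Ti[:3,:3]@np.asarray(X)+Ti[:3,3]; r=np.hypot(x[0],x[1]); a=np.arctan2(r,x[2]); return np.array([cx+f*a*x[0]/r,cy+f*a*x[1]/r]).round()
for X in ([.488,-.031,.218],[.488,-.031,.18],p0,p0-[0,0,.019],[.461,-.268,.162],[.632,-.074,.18]): print(X,pr(X))
p,D=env.read_camera("wrist"); P=cloud("wrist",(f,cx,cy,T),D)
for u,v in [(313,225),(313,232),(318,265),(318,280),(85,245),(312,215)]: print(u,v,P[v,u].round(3))
```

```text
[[-0.001 -0.948 -0.318  0.081]
 [ 1.    -0.001 -0.001  0.   ]
 [ 0.001 -0.318  0.948 -0.153]
 [ 0.     0.     0.     1.   ]] 309.70691628693146 317.64138883785955 197.51642969966596
[0.488, -0.031, 0.218] [312. 261.]
[0.488, -0.031, 0.18] [313. 231.]
[ 0.48576443 -0.02750183  0.20945777] [317. 248.]
[ 0.48576443 -0.02750183  0.19045777] [317. 234.]
[0.461, -0.268, 0.162] [ 71. 252.]
[0.632, -0.074, 0.18] [312. 379.]
313 225 [ 0.482 -0.029  0.185]
313 232 [ 0.481 -0.029  0.196]
318 265 [ 0.475 -0.024  0.246]
318 280 [ 0.475 -0.024  0.258]
85 245 [ 0.461 -0.255  0.151]
312 215 [ 0.503 -0.037  0.111]
```

View pics/s2.png

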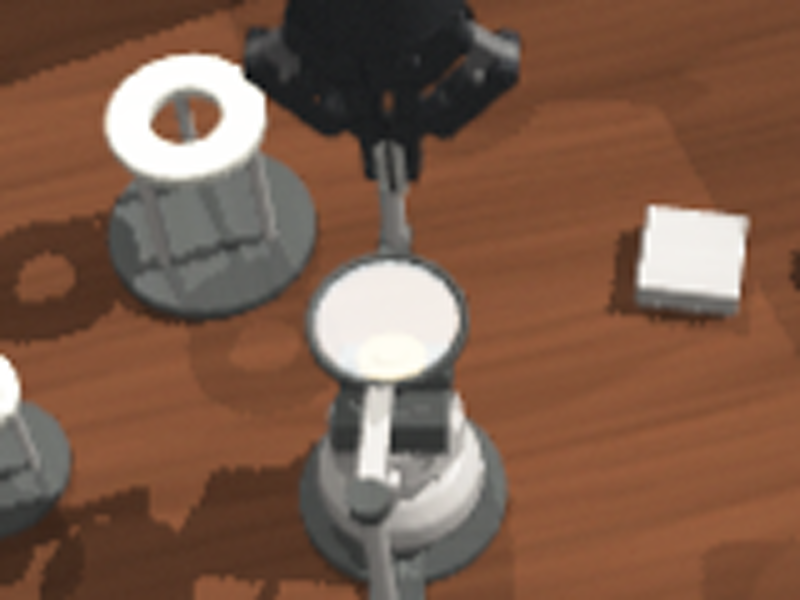

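Run:
```python
from h import *
s=env.get_state(); print(s["finger_gap"],s["grip_force"],s["tcp_pos"],s["wrist_force"])
p,D=env.read_camera("wrist"); cv2.imwrite("pics/w3.png",cv2.resize(p[190:310,240:400],(800,600),interpolation=2))
P=cloud("wrist",cam("wrist"),D)
for v in range(205,300,6): print(v,[P[v,u].round(3).tolist() for u in (306,313,320)])
```

```text
4.755200969333822e-05 0.0 [ 0.4856315  -0.02753555  0.20926444] [-0.14678048  0.21677582 -0.42387337]
205 [[0.499, -0.043, 0.091], [0.501, -0.036, 0.091], [0.503, -0.03, 0.091]]
211 [[0.504, -0.044, 0.093], [0.506, -0.038, 0.092], [0.508, -0.032, 0.092]]
217 [[0.48, -0.034, 0.173], [0.481, -0.029, 0.172], [0.506, -0.031, 0.111]]
223 [[0.482, -0.034, 0.177], [0.482, -0.03, 0.18], [0.484, -0.026, 0.177]]
229 [[0.483, -0.034, 0.184], [0.482, -0.029, 0.189], [0.485, -0.026, 0.186]]
235 [[0.483, -0.034, 0.194], [0.482, -0.029, 0.198], [0.484, -0.026, 0.196]]
241 [[0.483, -0.034, 0.202], [0.482, -0.029, 0.206], [0.484, -0.026, 0.204]]
247 [[0.474, -0.03, 0.227], [0.475, -0.027, 0.227], [0.476, -0.024, 0.227]]
253 [[0.474, -0.03, 0.233], [0.475, -0.027, 0.233], [0.476, -0.024, 0.234]]
259 [[0.474, -0.03, 0.24], [0.475, -0.027, 0.24], [0.476, -0.024, 0.239]]
265 [[0.474, -0.029, 0.246], [0.474, -0.026, 0.246], [0.476, -0.024, 0.245]]
271 [[0.474, -0.029, 0.25], [0.475, -0.026, 0.25], [0.475, -0.023, 0.25]]
277 [[0.474, -0.029, 0.255], [0.475, -0.026, 0.255], [0.475, -0.024, 0.255]]
283 [[0.474, -0.029, 0.26], [0.476, -0.027, 0.258], [0.477, -0.024, 0.256]]
289 [[0.473, -0.029, 0.264], [0.479, -0.027, 0.257], [0.48, -0.025, 0.256]]
295 [[0.474, -0.029, 0.268], [0.479, -0.028, 0.261], [0.483, -0.026, 0.256]]
```

View pics/w3.png

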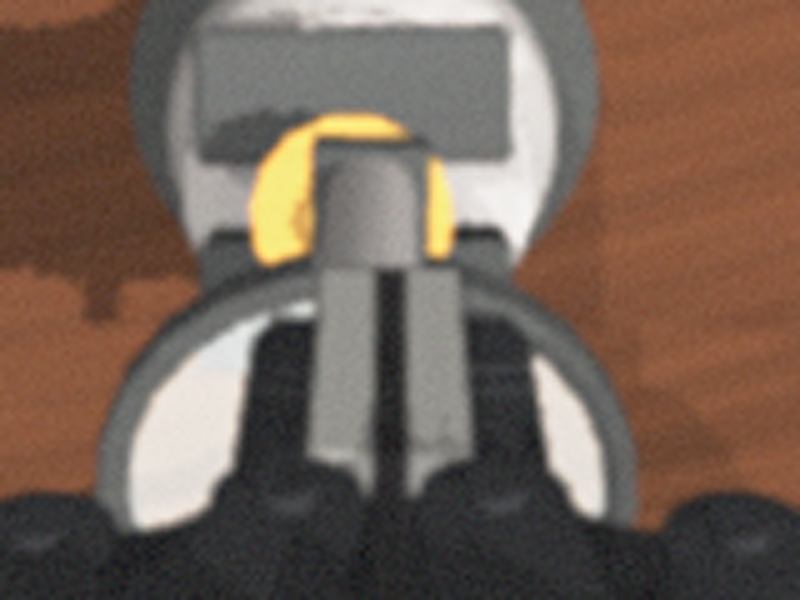

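The wrist crop shows the shut fingertips (y≈268 in the crop) about 7 mm above the peg top, not around the peg. So the real grasp point is about 34 mm behind the reported TCP. I'll allow for that and go lower.

```bash
python3 -m pendant '[{"travel":[-0.02,-0.02,0],"rot":[0,0,0],"fingers":-0.1},{"travel":[-0.02,-0.02,0],"rot":[0,0,0],"fingers":-0.1},{"travel":[-0.02,-0.02,0],"rot":[0,0,0],"fingers":-0.1},{"travel":[-0.02,-0.02,0],"rot":[0,0,0],"fingers":-0.1},{"travel":[-0.02,-0.02,0.14],"rot":[0,0,0],"fingers":-0.1},{"travel":[-0.02,-0.02,0.27],"rot":[0,0,0],"fingers":-0.1},{"travel":[-0.02,-0.02,0.27],"rot":[0,0,0],"fingers":-0.1}]' 20
python3 -m pendant '[{"travel":[0,0,0],"rot":[0,0,0],"fingers":-1},{"travel":[0,0,0],"rot":[0,0,0],"fingers":-1},{"travel":[0,0,0],"rot":[0,0,0],"fingers":-1},{"travel":[0,0,0],"rot":[0,0,0],"fingers":-1},{"travel":[0,0,0],"rot":[0,0,0],"fingers":-1}]' 20
```

```text
clock: 4.5
tcp_pos: [0.4855, -0.0301, 0.1745]
orientation: [-0.002, 0.137, 0.991, 0.0]
wrist_force: [-0.7, 0.3, 0.7]
finger_gap: 0.0384
grip_force: 0.0
clock: 5.0
tcp_pos: [0.4875, -0.0306, 0.1772]
orientation: [0.001, 0.137, 0.991, -0.0]
wrist_force: [-1.1, -0.2, 3.2]
finger_gap: 0.0114
grip_force: 20.7
```

```bash
python3 -m pendant '[{"travel":[-0.005,0.109,0],"rot":[0,0,0],"fingers":-1},{"travel":[-0.019,0.217,0],"rot":[0,0,0],"fingers":-1},{"travel":[-0.043,0.324,0],"rot":[0,0,0],"fingers":-1},{"travel":[-0.075,0.428,0],"rot":[0,0,0],"fingers":-1},{"travel":[-0.117,0.528,0],"rot":[0,0,0],"fingers":-1},{"travel":[-0.167,0.625,0],"rot":[0,0,0],"fingers":-1},{"travel":[-0.226,0.717,0],"rot":[0,0,0],"fingers":-1},{"travel":[-0.292,0.803,0],"rot":[0,0,0],"fingers":-1},{"travel":[-0.366,0.884,0],"rot":[0,0,0],"fingers":-1},{"travel":[-0.447,0.958,0],"rot":[0,0,0],"fingers":-1}]'
python3 -m pendant '[{"travel":[-0.087,0.066,0],"rot":[0,0,0],"fingers":-1},{"travel":[-0.179,0.125,0],"rot":[0,0,0],"fingers":-1},{"travel":[-0.275,0.175,0],"rot":[0,0,0],"fingers":-1},{"travel":[-0.376,0.217,0],"rot":[0,0,0],"fingers":-1},{"travel":[-0.48,0.25,0],"rot":[0,0,0],"fingers":-1},{"travel":[-0.586,0.273,0],"rot":[0,0,0],"fingers":-1},{"travel":[-0.695,0.288,0],"rot":[0,0,0],"fingers":-1},{"travel":[-0.803,0.293,0],"rot":[0,0,0],"fingers":-1},{"travel":[-0.803,0.293,0],"rot":[0,0,0],"fingers":-1}]'
python3 -m pendant '[{"travel":[0,0,0],"rot":[0,0,0],"fingers":-0.2},{"travel":[0,0,0],"rot":[0,0,0],"fingers":-0.2},{"travel":[0,0,0],"rot":[0,0,0],"fingers":-0.2},{"travel":[0,0,-0.35],"rot":[0,0,0],"fingers":-0.2},{"travel":[0,0,-0.75],"rot":[0,0,0],"fingers":-0.2},{"travel":[0,0,-0.75],"rot":[0,0,0],"fingers":0},{"travel":[0.9,-0.9,-0.8],"rot":[0,0,0],"fingers":0.2},{"travel":[0.9,-0.9,-0.8],"rot":[0,0,0],"fingers":0.2},{"travel":[0.9,-0.9,-0.8],"rot":[0,0,0],"fingers":0.2},{"travel":[0.9,-0.9,-0.8],"rot":[0,0,0],"fingers":0.2}]'
python3 - <<'E'
from h import *
for n in ("scene","top"):
    p,D=env.read_camera(n); np.savez(f"{n}2.npz",p=p,D=D); q=cloud(n,cam(n),D)[D>0]
    m=(np.hypot(q[:,0]-.675,q[:,1]-.07)<.04)&(q[:,2]>.20)&(q[:,2]<.23); print(n,"peg",m.sum(),q[m].mean(0).round(4))
c=cam("wrist"); p,D=env.read_camera("wrist"); np.savez("w2.npz",p=p,D=D,T=c[3]); 
for o in env.outline_of("wrist","head"): print(o["conf"],o["xy"])
cv2.imwrite("pics/w4.png",p)
E
```

```text
clock: 6.0
tcp_pos: [0.5713, 0.0665, 0.177]
orientation: [0.001, 0.137, 0.991, -0.001]
wrist_force: [0.1, -4.5, 5.8]
finger_gap: 0.011
grip_force: 21.1
clock: 6.9
tcp_pos: [0.6732, 0.0694, 0.1769]
orientation: [0.001, 0.139, 0.99, -0.004]
wrist_force: [-4.3, -14.4, 9.1]
finger_gap: 0.011
grip_force: 21.8
clock: 7.9
tcp_pos: [0.5331, -0.0018, 0.2719]
orientation: [-0.002, 0.138, 0.99, -0.0]
wrist_force: [0.4, -0.3, -0.7]
finger_gap: 0.0511
grip_force: 0.0
scene peg 42 [0.6821 0.0665 0.2132]
top peg 24 [0.6814 0.0677 0.2167]
0.92 [276.2, 169.8]
```

View pics/w4.png

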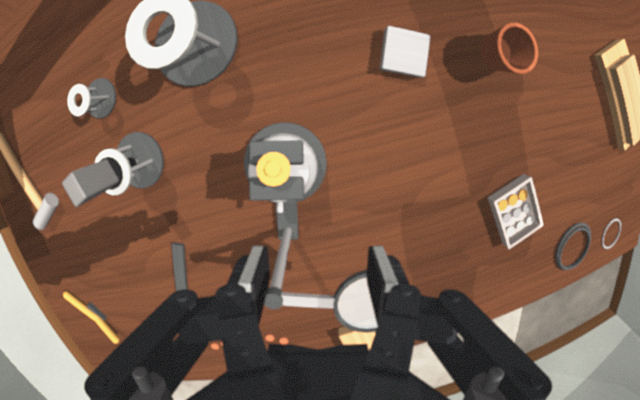

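The magnifier now lies at (350,300), clear of the vise, and the brass button shows free at (273,168). Next I fit the head pose.

```bash
cat > fit.py <<'E'
from h import *
from scipy.optimize import least_squares
S={}
for n in ("scene","top"):
    z=np.load(n+"2.npz"); S[n]=(z["p"],z["D"],cloud(n,cam(n),z["D"]))
z=np.load("w2.npz"); c=cam("wrist"); S["wrist"]=(z["p"],z["D"],cloud("wrist",(c[0],c[1],c[2],z["T"]),z["D"]))
for n,(p,D,P) in S.items():
    h=cv2.cvtColor(p,cv2.COLOR_BGR2HSV); near=(np.hypot(P[...,0]-.52,P[...,1]+.045)<.09)&(D>0)
    yel=near&(h[...,0]>15)&(h[...,0]<35)&(h[...,1]>90)&(P[...,2]>.07)
    q=P[yel]; ctr=q.mean(0); nn=np.linalg.svd(q-ctr)[2][2]; nn*=np.sign(nn[2])
    print(n,"brass",len(q),ctr.round(4),"n",nn.round(3),"tilt",np.degrees(np.arccos(nn[2])).round(1),"az",np.degrees(np.arctan2(nn[1],nn[0])).round(1), "sd",((q-ctr)@nn).std().round(4))
    jaw=near&~yel&(P[...,2]>.06)&(h[...,1]<60)&(h[...,2]<130)
    q=P[jaw]
    # RANSAC plane
    rng=np.random.default_rng(0);best=None
    for _ in range(3000):
        a=q[rng.choice(len(q),3,False)]; m=np.cross(a[1]-a[0],a[2]-a[0]); L=np.linalg.norm(m)
        if L<1e-5: continue
        m/=L
        if abs(m[2])<.8: continue
        inl=abs((q-a[0])@m)<.002
        if best is None or inl.sum()>best.sum(): best=inl
    b=q[best]; c0=b.mean(0); m=np.linalg.svd(b-c0)[2][2]; m*=np.sign(m[2])
    print("  jaw",len(q),len(b),c0.round(4),m.round(3),"tilt",np.degrees(np.arccos(m[2])).round(1),"az",np.degrees(np.arctan2(m[1],m[0])).round(1),"brass above jaw",round(float((P[yel].mean(0)-c0)@m),4), "max",np.percentile((P[yel]-c0)@m,90).round(4))
    f=(np.hypot(P[...,0]-.54,P[...,1]+.05)<.075)&(D>0)&(P[...,2]>.004)&(P[...,2]<.014)&(h[...,1]<60)
    q=P[f][:,:2]; ang=np.degrees(np.arctan2(q[:,1]+.05,q[:,0]-.54))
    r=least_squares(lambda x:np.maximum(np.hypot(*(q-x).T)-.058,0)+0,[.54,-.05]); print("  foot",len(q),q.min(0).round(3),q.max(0).round(3),r.x.round(4))
E
python3 fit.py
```

```text
scene brass 141 [ 0.5205 -0.0381  0.1445] n [-0.575 -0.791  0.206] tilt 78.1 az -126.0 sd 0.0088
  jaw 5449 154 [ 0.5653 -0.0134  0.6482] [-0.264  0.356  0.896] tilt 26.3 az 126.6 brass above jaw -0.4484 max -0.4696
  foot 370 [ 0.494 -0.105] [0.614 0.009] [ 0.548  -0.0502]
top brass 0 [nan nan nan] n [0. 0. 1.] tilt 0.0 az 0.0 sd nanfit.py:10: RuntimeWarning: Mean of empty slice.
  q=P[yel]; ctr=q.mean(0); nn=np.linalg.svd(q-ctr)[2][2]; nn*=np.sign(nn[2])
  ret = um.true_divide(
  ret = _var(a, axis=axis, dtype=dtype, out=out, ddof=ddof,
  arrmean = um.true_divide(arrmean, div, out=arrmean,
  ret = ret.dtype.type(ret / rcount)
fit.py:24: RuntimeWarning: Mean of empty slice.
  print("  jaw",len(q),len(b),c0.round(4),m.round(3),"tilt",np.degrees(np.arccos(m[2])).round(1),"az",np.degrees(np.arctan2(m[1],m[0])).round(1),"brass above jaw",round(float((P[yel].mean(0)-c0)@m),4), "max",np.percentile((P[yel]-c0)@m,90).round(4))
Traceback (most recent call last):
  File "fit.py", line 24, in <module>
    print("  jaw",len(q),len(b),c0.round(4),m.round(3),"tilt",np.degrees(np.arccos(m[2])).round(1),"az",np.degrees(np.arctan2(m[1],m[0])).round(1),"brass above jaw",round(float((P[yel].mean(0)-c0)@m),4), "max",np.percentile((P[yel]-c0)@m,90).round(4))
                                                                                                                                                                                                                  ~~~~~~~~~~~~~^^^^^^^^^^^^^^^^^^
IndexError: index -1 is out of bounds for axis 0 with size 0
```

```bash
python3 -m pendant '[{"travel":[0,-0.765,-0.3],"rot":[0,0,0],"fingers":0.5},{"travel":[0,-0.765,-0.3],"rot":[0,0,0],"fingers":0.5},{"travel":[0,-0.765,-0.3],"rot":[0,0,0],"fingers":0.5}]'
python3 -m pendant '[{"travel":[-0.01,-0.765,0],"rot":[0,0,0],"fingers":0.5},{"travel":[-0.01,-0.765,0],"rot":[0,0,0],"fingers":0.5}]'
python3 -m pendant '[{"travel":[-0.01,-0.765,0],"rot":[0,0,-0.14],"fingers":0.5},{"travel":[-0.01,-0.765,0],"rot":[0,0,-0.28],"fingers":0.5},{"travel":[-0.01,-0.765,0],"rot":[0,0,-0.4],"fingers":0.5},{"travel":[-0.01,-0.765,0],"rot":[0,0,-0.5],"fingers":0.5},{"travel":[-0.01,-0.765,0],"rot":[0,0,-0.5],"fingers":0.5}]'
python3 - <<'E'
from h import *
for n in ("scene","top"):
    p,D=env.read_camera(n); np.savez(f"{n}2.npz",p=p,D=D)
c=cam("wrist"); p,D=env.read_camera("wrist"); np.savez("w2.npz",p=p,D=D,T=c[3])
P=cloud("wrist",c,D)[D>0]
q=P[(np.hypot(P[:,0]-.461,P[:,1]+.268)<.04)&(P[:,2]>.155)&(P[:,2]<.175)]; print(len(q),q.mean(0).round(4),cv2.minAreaRect((q[:,:2]*1000).astype(np.float32)))
plan([.461,-.268,.098],R.from_matrix(np.array([[-.97,-.242,0],[-.242,.97,0],[0,0,-1]]).astype(float)))
E
sed -i 's/(P\[...,2\]>.06)/(P[...,2]>.06)\&(P[...,2]<.14)/; s/(P\[...,2\]>.07)/(P[...,2]>.07)\&(P[...,2]<.15)/' fit.py; python3 fit.py
```

```text
clock: 8.4
tcp_pos: [0.5158, -0.0935, 0.3104]
orientation: [0.002, 0.139, 0.99, -0.001]
wrist_force: [0.2, 1.0, -0.8]
finger_gap: 0.0641
grip_force: 0.0
clock: 8.6
tcp_pos: [0.4918, -0.1787, 0.3081]
orientation: [0.0, 0.135, 0.991, 0.0]
wrist_force: [0.9, -0.2, -0.3]
finger_gap: 0.0641
grip_force: 0.0
clock: 9.1
tcp_pos: [0.4678, -0.2672, 0.3076]
orientation: [0.0, -0.124, 0.992, 0.0]
wrist_force: [0.0, 0.9, -0.7]
finger_gap: 0.0642
grip_force: 0.0
893 [ 0.4589 -0.2695  0.1616] ((459.7543640136719, -268.5859680175781), (35.61329650878906, 25.826906204223633), 13.426318168640137)
travel [5.50e-02 1.00e-03 1.75e+00] rot [0.    0.    0.003] | tcp [ 0.4674 -0.2665  0.308 ]
scene brass 130 [ 0.518  -0.0446  0.1126] n [-0.469 -0.283  0.836] tilt 33.2 az -148.9 sd 0.0072
  jaw 421 182 [ 0.5309 -0.046   0.1011] [-0.294  0.073  0.953] tilt 17.7 az 166.0 brass above jaw 0.0149 max 0.0212
  foot 366 [ 0.493 -0.105] [0.614 0.009] [ 0.5482 -0.0505]
top brass 195 [ 0.5176 -0.0433  0.113 ] n [-0.572  0.184  0.8  ] tilt 36.9 az 162.2 sd 0.0081
  jaw 410 226 [ 0.526  -0.0457  0.0989] [-0.293  0.084  0.952] tilt 17.7 az 163.9 brass above jaw 0.0161 max 0.0223
  foot 506 [ 0.479 -0.103] [0.613 0.007] [ 0.5435 -0.0501]
wrist brass 478 [ 0.5177 -0.0449  0.1133] n [-0.295  0.281  0.913] tilt 24.0 az 136.4 sd 0.0064
  jaw 852 358 [ 0.5228 -0.0606  0.099 ] [-0.281  0.062  0.958] tilt 16.8 az 167.5 brass above jaw 0.0162 max 0.0208
  foot 1205 [ 0.477 -0.106] [ 0.611 -0.   ] [ 0.541  -0.0532]
```

```bash
python3 -m pendant '[{"travel":[0.063,0.01,0.4],"rot":[0,0,0],"fingers":0.5},{"travel":[0.063,0.01,0.8],"rot":[0,0,0],"fingers":0.5},{"travel":[0.063,0.01,0.9],"rot":[0,0,0],"fingers":0.5},{"travel":[0.063,0.01,0.9],"rot":[0,0,0],"fingers":0.5}]' 40
python3 -m pendant '[{"travel":[0,0,0.2],"rot":[0,0,0],"fingers":0.5},{"travel":[0,0,0.4],"rot":[0,0,0],"fingers":0.5},{"travel":[0,0,0.6],"rot":[0,0,0],"fingers":0.5},{"travel":[0,0,0.85],"rot":[0,0,0],"fingers":0.5},{"travel":[0,0,0.85],"rot":[0,0,0],"fingers":0.5}]' 40
python3 - <<'E'
from h import *
n=np.array([-.288,.074,.955]); n/=np.linalg.norm(n); J=np.array([.523,-.043,.098])
e1=np.cross([0,1,0],n); e1/=np.linalg.norm(e1); e2=np.cross(n,e1)
for k in ("scene","top","wrist"):
    z=np.load({"wrist":"w2.npz"}.get(k,k+"2.npz")); c=cam(k)
    if k=="wrist": c=(c[0],c[1],c[2],z["T"])
    D=z["D"]; P=cloud(k,c,D); h=cv2.cvtColor(z["p"],cv2.COLOR_BGR2HSV)
    y=(np.hypot(P[...,0]-.52,P[...,1]+.045)<.05)&(D>0)&(h[...,0]>15)&(h[...,0]<35)&(h[...,1]>90)&(P[...,2]>.07)&(P[...,2]<.15)
    q=P[y]-J; H=q@n; print(k,np.histogram(H,np.arange(0,.03,.002))[0])
    for lo,hi in((.012,.0192),(.0192,.026)):
        b=q[(H>lo)&(H<hi)]; print("  ",len(b),(b@n).mean().round(4),(b@e1).min().round(4),(b@e1).max().round(4),(b@e2).min().round(4),(b@e2).max().round(4),"ctr",(b@e1).mean().round(4),(b@e2).mean().round(4))
print(e1.round(3),e2.round(3))
E
```

```text
clock: 9.65
tcp_pos: [0.4581, -0.2664, 0.1989]
orientation: [-0.001, -0.124, 0.992, 0.002]
wrist_force: [0.6, 0.4, 0.4]
finger_gap: 0.0642
grip_force: 0.0
clock: 10.15
tcp_pos: [0.4587, -0.2673, 0.0977]
orientation: [-0.001, -0.124, 0.992, 0.001]
wrist_force: [-0.7, 0.4, -0.3]
finger_gap: 0.0638
grip_force: 0.0
scene [ 9  5  1  2  0  0  0  7 20 47 19  9  1  0]
   65 0.0179 -0.0187 0.0167 -0.0173 0.0147 ctr 0.0002 -0.001
   38 0.0211 -0.0141 0.017 -0.0182 0.0111 ctr 0.0004 -0.0033
top [ 8  6  2  0  0  0  0 10 40 51 42 18  2  0]
   82 0.0175 -0.0174 0.0161 -0.0187 0.0155 ctr -0.0002 -0.0014
   81 0.0211 -0.0166 0.0171 -0.0187 0.0154 ctr 0.0001 -0.0018
wrist [ 16   0   0   0   0   0   2  21 180 148  73   0   0   0]
   330 0.0177 -0.0172 0.0169 -0.0201 0.0157 ctr -0.0004 -0.0045
   94 0.0206 -0.014 0.0109 -0.0163 0.007 ctr -0.001 -0.0028
[ 0.957 -0.     0.289] [ 0.021  0.997 -0.071]
```

```bash
python3 -m pendant '[{"travel":[0,0,0],"rot":[0,0,0],"fingers":-1},{"travel":[0,0,0],"rot":[0,0,0],"fingers":-1},{"travel":[0,0,0],"rot":[0,0,0],"fingers":-1},{"travel":[0,0,0],"rot":[0,0,0],"fingers":-1},{"travel":[0,0,0],"rot":[0,0,0],"fingers":-1},{"travel":[0,0,0],"rot":[0,0,0],"fingers":-1}]' 60
python3 -m pendant '[{"travel":[0,0,-0.1],"rot":[0,0,0],"fingers":-1},{"travel":[0,0,-0.1],"rot":[0,0,0],"fingers":-1},{"travel":[0,0,-0.1],"rot":[0,0,0],"fingers":-1}]'
python3 - <<'E'
from h import *
p0,R0=pose(); print("lift from",p0,R0.as_matrix().round(4).tolist()); plan([.460,-.2686,.30])
E
```

```text
clock: 10.75
tcp_pos: [0.4606, -0.269, 0.101]
orientation: [0.002, -0.124, 0.992, -0.002]
wrist_force: [-0.2, 0.4, 6.9]
finger_gap: 0.0256
grip_force: 59.7
clock: 11.05
tcp_pos: [0.459, -0.2679, 0.1109]
orientation: [0.0, -0.124, 0.992, -0.0]
wrist_force: [0.9, 0.4, -2.2]
finger_gap: 0.0253
grip_force: 59.0
lift from [ 0.45898405 -0.26787776  0.11088851] [[-0.9692, -0.2462, 0.0006], [-0.2462, 0.9692, -0.0004], [-0.0004, -0.0005, -1.0]]
travel [-0.007 -0.009 -1.576] rot [0. 0. 0.] | tcp [ 0.459  -0.2679  0.1109]
```

```bash
python3 -m pendant '[{"travel":[0,0,-0.25],"rot":[0,0,0],"fingers":-1},{"travel":[0,0,-0.55],"rot":[0,0,0],"fingers":-1},{"travel":[0,0,-0.85],"rot":[0,0,0],"fingers":-1},{"travel":[0,0,-0.85],"rot":[0,0,0],"fingers":-1}]'
python3 -m pendant '[{"travel":[0,0,-0.35],"rot":[0,0,0],"fingers":-1},{"travel":[0,0,-0.7],"rot":[0,0,0],"fingers":-1},{"travel":[0,0,-0.7],"rot":[0,0,0],"fingers":-1}]'
cat >> h.py <<'E'
n=np.array([-.288,.074,.955]); n/=np.linalg.norm(n); J=np.array([.523,-.043,.098])
e1=np.cross([0,1,0],n); e1/=np.linalg.norm(e1); e2=np.cross(n,e1)
B=J+.0205*n-.0003*e1-.002*e2
def align(R0,n):
    z=R0.as_matrix()[:,2]; v=np.cross(z,-n); return R.from_rotvec(v/np.linalg.norm(v)*np.arccos(z@-n))*R0
E
python3 - <<'E'
from h import *
p0,R0=pose(); print(B, p0)
plan(B+n*.127,align(R0,n))
s,D=env.read_camera("scene"); P=cloud("scene",cam("scene"),D); q=P[D>0]
m=(np.hypot(q[:,0]-p0[0],q[:,1]-p0[1])<.03)&(q[:,2]>.14); q=q[m]
for z in np.arange(.17,.32,.006):
    b=q[abs(q[:,2]-z)<.003]
    if len(b): print(z.round(3),len(b),b.min(0)[:2].round(3),b.max(0)[:2].round(3))
print("min",q[:,2].min())
cv2.imwrite("pics/s5.png",cv2.resize(s[90:240,120:320],(800,600),interpolation=2))
E
```

```text
clock: 11.45
tcp_pos: [0.4609, -0.2694, 0.2172]
orientation: [0.003, -0.124, 0.992, -0.003]
wrist_force: [0.9, -1.2, -2.0]
finger_gap: 0.0256
grip_force: 60.1
clock: 11.75
tcp_pos: [0.4604, -0.269, 0.3009]
orientation: [0.003, -0.124, 0.992, -0.003]
wrist_force: [1.1, 0.3, -1.2]
finger_gap: 0.0254
grip_force: 60.2
[ 0.51676737 -0.04347786  0.11762819] [ 0.46044845 -0.26898956  0.30092731]
travel [-0.639  1.86   0.509] rot [ 0.133 -0.248 -0.   ] | tcp [ 0.4604 -0.269   0.3009]
0.212 3 [ 0.461 -0.27 ] [ 0.463 -0.265]
0.218 3 [ 0.463 -0.272] [ 0.464 -0.267]
0.224 5 [ 0.46  -0.275] [ 0.469 -0.26 ]
0.23 12 [ 0.463 -0.277] [ 0.47  -0.262]
0.236 18 [ 0.461 -0.276] [ 0.47  -0.259]
0.242 13 [ 0.461 -0.277] [ 0.471 -0.26 ]
0.248 13 [ 0.46  -0.278] [ 0.47  -0.259]
0.254 18 [ 0.459 -0.277] [ 0.471 -0.259]
0.26 15 [ 0.461 -0.278] [ 0.471 -0.26 ]
0.266 9 [ 0.461 -0.275] [ 0.471 -0.259]
0.284 49 [ 0.443 -0.29 ] [ 0.482 -0.246]
0.29 91 [ 0.445 -0.291] [ 0.483 -0.248]
0.296 18 [ 0.471 -0.277] [ 0.48  -0.253]
0.302 24 [ 0.473 -0.278] [ 0.48  -0.253]
0.308 28 [ 0.47  -0.278] [ 0.48  -0.253]
0.314 25 [ 0.464 -0.284] [ 0.479 -0.25 ]
min 0.21447581885915246
```

View pics/s5.png

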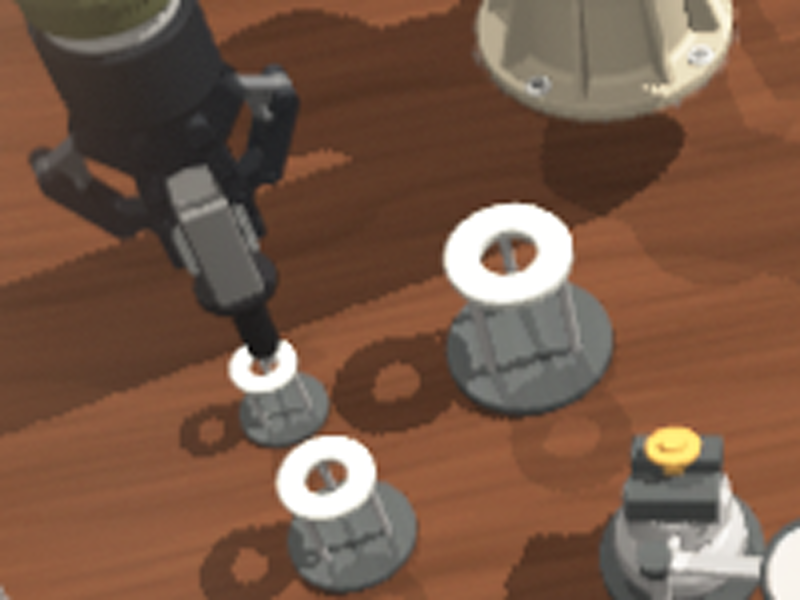

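The tester hangs straight in the gripper (barrel at (250,320), nose at (263,360)), and the middle stand's ring is empty at (325,475). The measured nose tip is 87 mm ahead of the reported TCP, on axis.

```bash
python3 -m pendant '[{"travel":[-0.32,0.93,0],"rot":[0,0,0],"fingers":-1},{"travel":[-0.32,0.93,0],"rot":[0,0,0],"fingers":-1},{"travel":[-0.32,0.93,0],"rot":[0,0,0],"fingers":-1},{"travel":[-0.32,0.93,0],"rot":[0,0,0],"fingers":-1}]'
python3 -m pendant '[{"travel":[-0.32,0.93,0.1],"rot":[0.05,-0.08,0],"fingers":-1},{"travel":[-0.32,0.93,0.1],"rot":[0.1,-0.17,0],"fingers":-1},{"travel":[-0.32,0.93,0.1],"rot":[0.133,-0.248,0],"fingers":-1},{"travel":[-0.32,0.93,0.1],"rot":[0.133,-0.248,0],"fingers":-1},{"travel":[-0.32,0.93,0.1],"rot":[0.133,-0.248,0],"fingers":-1}]'
cat > chk.py <<'E'
from h import *
p0,R0=pose(); plan(B+n*.127,align(R0,n)); s0=env.get_state(); print(s0["wrist_force"],s0["grip_force"])
c=cam("wrist"); p,D=env.read_camera("wrist"); P=cloud("wrist",c,D); h=cv2.cvtColor(p,cv2.COLOR_BGR2HSV)
for k in ("scene","top","wrist"):
    if k!="wrist": c=cam(k); p,D=env.read_camera(k); 
    else: c=cam(k); p,D=env.read_camera(k); cv2.imwrite("pics/w6.png",p)
    P=cloud(k,c,D); h=cv2.cvtColor(p,cv2.COLOR_BGR2HSV)
    near=(np.hypot(P[...,0]-.52,P[...,1]+.045)<.06)&(D>0)
    y=near&(h[...,0]>15)&(h[...,0]<35)&(h[...,1]>90)&(P[...,2]>.08)&(P[...,2]<.15)
    q=P[y]-J; H=q@n; b=q[H>.012]
    if len(b)>10: print(k,len(b),"H hist",np.histogram(H,np.arange(.012,.026,.001))[0],"e1",np.percentile(b@e1,[2,98]).round(4),"e2",np.percentile(b@e2,[2,98]).round(4))
    # jaw plane
    j=near&~y&(h[...,1]<60)&(h[...,2]<130); q=P[j]; q=q[abs((q-J)@n)<.006]
    if len(q)>50:
        c0=np.median(q,0)
        for _ in range(4):
            m=np.linalg.svd(q-q.mean(0),full_matrices=False)[2][2]; m*=np.sign(m[2]); r=(q-q.mean(0))@m; q=q[abs(r)<.003]
        print("  jawn",len(q),m.round(3),"H",((q-J)@n).mean().round(4))
    # tester axis: barrel points between tip and handle
    ax=-R0.as_matrix()[:,2]; q=P[D>0]-(p0+.087*(-ax)); a=q@ax; rad=np.linalg.norm(q-a[:,None]*ax,axis=1)
    t=(rad<.016)&(a>-.01)&(a<.068)
    bx=q[t]; print("  tester pts",t.sum(), "axial min",bx@ax@[1]*0 if False else (np.percentile((bx@ax),1).round(4) if len(bx) else None))
E
python3 chk.py
```

```text
clock: 12.2
tcp_pos: [0.4676, -0.1472, 0.2943]
orientation: [-0.001, -0.126, 0.992, 0.001]
wrist_force: [0.7, -0.5, -1.3]
finger_gap: 0.0251
grip_force: 60.5
clock: 12.7
tcp_pos: [0.4771, -0.0325, 0.283]
orientation: [0.136, -0.123, 0.982, -0.053]
wrist_force: [0.4, -0.2, -1.4]
finger_gap: 0.0254
grip_force: 61.1
travel [0.073 0.032 0.36 ] rot [ 0.006 -0.007  0.   ] | tcp [ 0.4771 -0.0325  0.283 ]
[ 0.38490973 -0.19132224 -1.4383478 ] 61.07894539833069
scene 103 H hist [ 0  0  1  3  6 12 24 24 15 10  5  2  1] e1 [-0.0175  0.0157] e2 [-0.0166  0.0132]
  jawn 212 [-0.284  0.078  0.956] H 0.0002
  tester pts 146 axial min 0.0015
top 130 H hist [ 1  2  2 12 10 15 25 17 16 12  6  7  3] e1 [-0.0097  0.0162] e2 [-0.0173  0.0141]
  jawn 244 [-0.271  0.08   0.959] H 0.0005
  tester pts 8 axial min 0.0114
wrist 831 H hist [  0   0   3   3  33 216 310  98  67  73  27   1   0] e1 [-0.017   0.0152] e2 [-0.0179  0.0133]
  jawn 1618 [-0.286  0.078  0.955] H 0.0002
  tester pts 141 axial min 0.0124
```

```bash
python3 -m pendant '[{"travel":[0.07,0.03,0.3],"rot":[0.006,-0.007,0],"fingers":-1},{"travel":[0.07,0.03,0.5],"rot":[0.006,-0.007,0],"fingers":-1},{"travel":[0.07,0.03,0.56],"rot":[0.006,-0.007,0],"fingers":-1},{"travel":[0.07,0.03,0.56],"rot":[0.006,-0.007,0],"fingers":-1},{"travel":[0.07,0.03,0.56],"rot":[0.006,-0.007,0],"fingers":-1}]'
python3 - <<'E'
from h import *
B=B-.0003*e1
f=[];p=[]
for i in range(4):
    env.read_camera("scene"); s=env.get_state(); f.append(np.array(s["wrist_force"])@n); p.append(s["tcp_pos"])
p0,R0=pose(); print("force n",f); z=R0.as_matrix()[:,2]; print("ang err deg",np.degrees(np.arccos(-z@n)))
for q in p: print("tip-B in e1,e2,n mm",[(1000*((np.array(q)+z*.087-B)@v)).round(1) for v in(e1,e2,n)])
plan(B-z*.087,align(R0,n))
w,D=env.read_camera("wrist"); cv2.imwrite("pics/w7.png",cv2.resize(w[130:340,180:460],(800,600),interpolation=2))
E
```

```text
clock: 13.4
tcp_pos: [0.4896, -0.0365, 0.2185]
orientation: [0.141, -0.122, 0.981, -0.056]
wrist_force: [-0.7, -0.6, -1.5]
finger_gap: 0.0255
grip_force: 61.0
force n [np.float64(-2.706614287641909), np.float64(-1.8869060319444773), np.float64(-1.5167696552926047), np.float64(-2.0941335007370885)]
ang err deg 0.2572934458009524
tip-B in e1,e2,n mm [np.float64(4.1), np.float64(-0.8), np.float64(18.1)]
tip-B in e1,e2,n mm [np.float64(4.1), np.float64(-0.7), np.float64(18.2)]
tip-B in e1,e2,n mm [np.float64(3.9), np.float64(-0.5), np.float64(18.2)]
tip-B in e1,e2,n mm [np.float64(3.7), np.float64(-0.4), np.float64(18.1)]
travel [0.029 0.012 0.15 ] rot [-0.002  0.004  0.   ] | tcp [ 0.4894 -0.0361  0.2188]
```

View pics/w7.png

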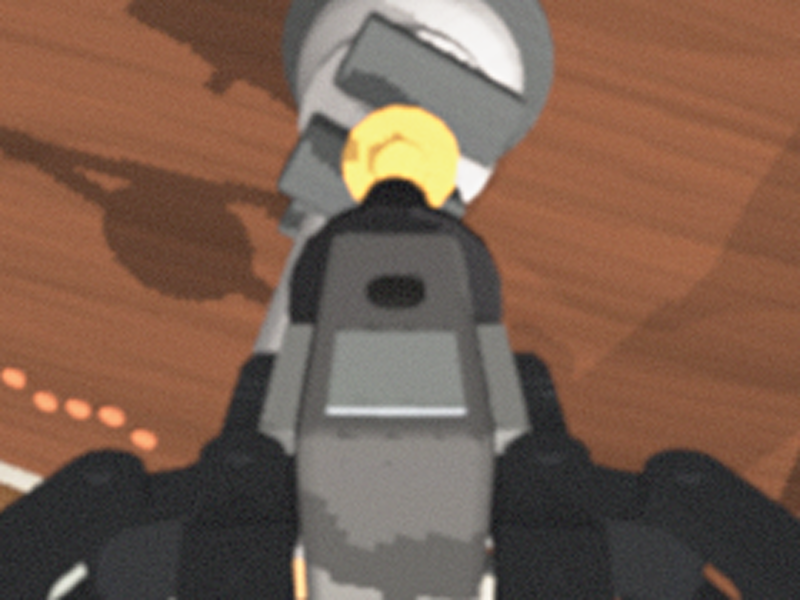

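```bash
cat > tip.py <<'E'
from h import *
B=B-.0003*e1; s=env.get_state(); p0,R0=pose(); z=R0.as_matrix()[:,2]
print(s["clock"],"tip-B mm",[(1000*((p0+z*.087-B)@v)).round(1) for v in(e1,e2,n)],"Fn",(np.array(s["wrist_force"])@n).round(2),"ang",np.degrees(np.arccos(-z@n)).round(2))
E
python3 -m pendant '[{"travel":[0.03,0.01,0.04],"rot":[0,0,0],"fingers":-1},{"travel":[0.03,0.01,0.08],"rot":[0,0,0],"fingers":-1},{"travel":[0.03,0.01,0.11],"rot":[0,0,0],"fingers":-1},{"travel":[0.03,0.01,0.11],"rot":[0,0,0],"fingers":-1},{"travel":[0.03,0.01,0.11],"rot":[0,0,0],"fingers":-1}]' >/dev/null; python3 tip.py
python3 -m pendant '[{"travel":[0,0,0.01],"rot":[0,0,0],"fingers":-1},{"travel":[0,0,0.01],"rot":[0,0,0],"fingers":-1},{"travel":[0,0,0.01],"rot":[0,0,0],"fingers":-1}]' >/dev/null; python3 tip.py
python3 -m pendant '[{"travel":[0,0,0.01],"rot":[0,0,0],"fingers":-1},{"travel":[0,0,0.01],"rot":[0,0,0],"fingers":-1},{"travel":[0,0,0.01],"rot":[0,0,0],"fingers":-1}]' >/dev/null; python3 tip.py
```

```text
14.15 tip-B mm [np.float64(-1.6), np.float64(0.2), np.float64(3.6)] Fn -1.67 ang 0.11
14.45 tip-B mm [np.float64(-1.1), np.float64(0.1), np.float64(2.8)] Fn -1.65 ang 0.16
14.75 tip-B mm [np.float64(-1.2), np.float64(0.1), np.float64(1.5)] Fn -0.38 ang 0.16
```

```bash
python3 -m pendant '[{"travel":[-0.009,-0.002,-0.012],"rot":[0,0,0],"fingers":-1},{"travel":[-0.009,-0.002,-0.012],"rot":[0,0,0],"fingers":-1},{"travel":[-0.009,-0.002,-0.012],"rot":[0,0,0],"fingers":-1}]' >/dev/null; python3 tip.py
python3 -m pendant '[{"travel":[0,0,0.02],"rot":[0,0,0],"fingers":-1},{"travel":[0,0,0.02],"rot":[0,0,0],"fingers":-1},{"travel":[0,0,0.02],"rot":[0,0,0],"fingers":-1}]' >/dev/null; python3 tip.py
for i in 1; do
python3 -m pendant '[{"travel":[0,0,0.01],"rot":[0,0,0],"fingers":-1},{"travel":[0,0,0.01],"rot":[0,0,0],"fingers":-1},{"travel":[0,0,0.01],"rot":[0,0,0],"fingers":-1}]' >/dev/null; python3 tip.py
done
```

```text
15.05 tip-B mm [np.float64(-0.2), np.float64(0.2), np.float64(2.8)] Fn -1.06 ang 0.14
15.35 tip-B mm [np.float64(-0.2), np.float64(0.2), np.float64(0.5)] Fn 1.7 ang 0.14
15.65 tip-B mm [np.float64(-0.2), np.float64(0.2), np.float64(-0.7)] Fn 1.53 ang 0.15
```

```bash
cat > favg.py <<'E'
from h import *
f=[];t=[]
for i in range(10):
    env.read_camera("wrist"); s=env.get_state(); f.append(np.array(s["wrist_force"])@n); p0,R0=pose(); t.append((p0+R0.as_matrix()[:,2]*.087-B)@n*1000)
print("Fn",np.mean(f).round(2),np.std(f).round(2),"tip",np.mean(t).round(2),s["clock"],s["wrist_force"].round(2))
E
python3 favg.py
```

```text
Fn 2.28 0.44 tip -0.73 16.15 [-1.76  0.41  2.36]
```

```bash
for i in 1; do
python3 -m pendant '[{"travel":[0,0,0.003],"rot":[0,0,0],"fingers":-1},{"travel":[0,0,0.003],"rot":[0,0,0],"fingers":-1},{"travel":[0,0,0.003],"rot":[0,0,0],"fingers":-1}]' >/dev/null
done
python3 favg.py
python3 tip.py
python3 - <<'E'
from h import *
p0,R0=pose(); ax=-R0.as_matrix()[:,2]
s,D=env.read_camera("scene"); P=cloud("scene",cam("scene"),D)[D>0]; q=P-(p0-.087*ax); a=q@ax; r=np.linalg.norm(q-a[:,None]*ax,axis=1)
print(np.c_[np.arange(-.004,.07,.004).round(3),[((abs(a-x)<.002)&(r<.013)).sum() for x in np.arange(-.004,.07,.004)]].T)
cv2.imwrite("pics/s8.png",cv2.resize(s[150:240,230:350],(800,600),interpolation=2))
E
```

```text
Fn 2.42 0.42 tip -1.13 16.95 [-1.57 -0.37  1.56]
16.95 tip-B mm [np.float64(-0.2), np.float64(0.2), np.float64(-1.1)] Fn 1.91 ang 0.14
[[-4.0e-03  0.0e+00  4.0e-03  8.0e-03  1.2e-02  1.6e-02  2.0e-02  2.4e-02
   2.8e-02  3.2e-02  3.6e-02  4.0e-02  4.4e-02  4.8e-02  5.2e-02  5.6e-02
   6.0e-02  6.4e-02  6.8e-02]
 [ 2.0e+00  3.0e+01  1.1e+01  2.0e+00  5.0e+00  8.0e+00  1.0e+01  7.0e+00
   1.2e+01  9.0e+00  1.1e+01  1.1e+01  1.1e+01  7.0e+00  1.0e+01  7.0e+00
   2.0e+00  0.0e+00  0.0e+00]]
```

View pics/s8.png

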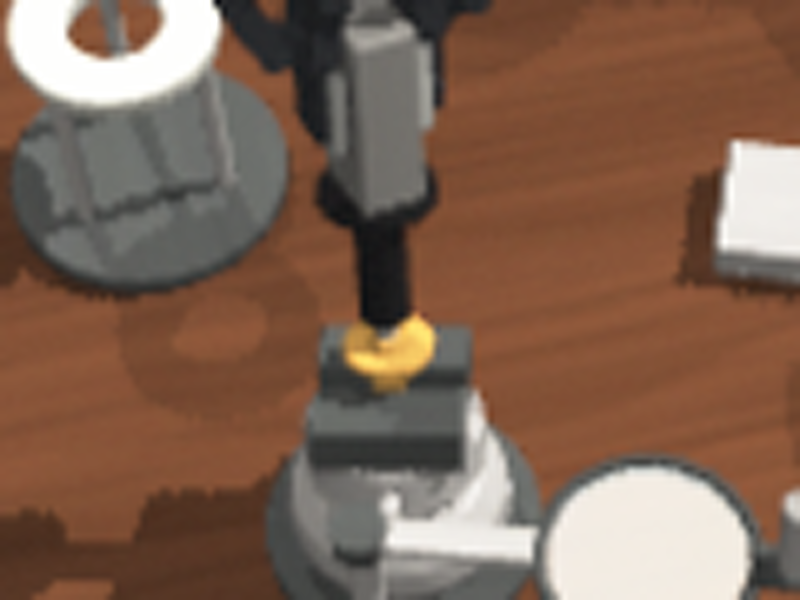

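The nose sits on the middle of the button (388,340), at about 4.3 N. Now I hold it.

```bash
Z='x'
python3 -m pendant '[{"travel":[0,0,0],"rot":[0,0,0],"fingers":-1},{"travel":[0,0,0],"rot":[0,0,0],"fingers":-1},{"travel":[0,0,0],"rot":[0,0,0],"fingers":-1},{"travel":[0,0,0],"rot":[0,0,0],"fingers":-1},{"travel":[0,0,0],"rot":[0,0,0],"fingers":-1},{"travel":[0,0,0],"rot":[0,0,0],"fingers":-1},{"travel":[0,0,0],"rot":[0,0,0],"fingers":-1},{"travel":[0,0,0],"rot":[0,0,0],"fingers":-1},{"travel":[0,0,0],"rot":[0,0,0],"fingers":-1},{"travel":[0,0,0],"rot":[0,0,0],"fingers":-1}]' >/dev/null
python3 favg.py
python3 -m pendant '[{"travel":[0,0,0],"rot":[0,0,0],"fingers":-1},{"travel":[0,0,0],"rot":[0,0,0],"fingers":-1},{"travel":[0,0,0],"rot":[0,0,0],"fingers":-1},{"travel":[0,0,0],"rot":[0,0,0],"fingers":-1},{"travel":[0,0,0],"rot":[0,0,0],"fingers":-1},{"travel":[0,0,0],"rot":[0,0,0],"fingers":-1},{"travel":[0,0,0],"rot":[0,0,0],"fingers":-1},{"travel":[0,0,0],"rot":[0,0,0],"fingers":-1},{"travel":[0,0,0],"rot":[0,0,0],"fingers":-1},{"travel":[0,0,0],"rot":[0,0,0],"fingers":-1}]' >/dev/null
python3 favg.py
python3 -m pendant '[{"travel":[0,0,-0.05],"rot":[0,0,0],"fingers":-1},{"travel":[0,0,-0.3],"rot":[0,0,0],"fingers":-1},{"travel":[0,0,-0.6],"rot":[0,0,0],"fingers":-1},{"travel":[0,0,-0.8],"rot":[0,0,0],"fingers":-1},{"travel":[0,0,-0.8],"rot":[0,0,0],"fingers":-1}]'
python3 favg.py
python3 - <<'E'
from h import *
from scipy.optimize import least_squares
Rt=R.from_matrix(np.array([[-.9692,-.2462,0],[-.2462,.9692,0],[0,0,-1.]]))
plan([.460,-.2686,.30],Rt)
for k in("scene","top"):
    p,D=env.read_camera(k); P=cloud(k,cam(k),D)[D>0]
    q=P[(np.hypot(P[:,0]-.46,P[:,1]+.268)<.045)&(P[:,2]>.078)&(P[:,2]<.088)]
    q2=P[(np.hypot(P[:,0]-.46,P[:,1]+.268)<.035)]
    q=q[q[:,2]>.079]; print(k,len(q),(q.min(0)+q.max(0))[:2]/2,q.max(0)-q.min(0),cv2.minEnclosingCircle((q[:,:2]*1000).astype(np.float32)),q.mean(0))
E
```

```text
Fn 2.4 0.53 tip -1.14 18.5 [-1.07 -0.16  2.47]
Fn 2.19 0.57 tip -1.15 20.0 [-0.12 -0.12  2.35]
clock: 20.5
tcp_pos: [0.4643, -0.0299, 0.2943]
orientation: [0.143, -0.123, 0.98, -0.056]
wrist_force: [0.8, 0.2, -2.6]
finger_gap: 0.0256
grip_force: 61.3
Fn -2.26 0.39 tip 93.77 21.0 [ 0.07  0.82 -1.74]
travel [ 0.512 -1.924  0.06 ] rot [-0.138  0.254 -0.   ] | tcp [ 0.4632 -0.0298  0.2901]
scene 297 [ 0.45977276 -0.26813695] [0.06278479 0.06112298 0.0072231 ] ((460.1000061035156, -268.12939453125), 31.891864776611328) [ 0.46120679 -0.26849165  0.08209144]
top 367 [ 0.46037556 -0.26899621] [0.06033038 0.06171564 0.00893068] ((460.0248107910156, -268.53973388671875), 31.829395294189453) [ 0.46056107 -0.26833787  0.08254739]
```

```bash
python3 -m pendant '[{"travel":[0.256,-0.96,0.03],"rot":[-0.06,0.11,0],"fingers":-1},{"travel":[0.256,-0.96,0.03],"rot":[-0.12,0.22,0],"fingers":-1},{"travel":[0.256,-0.96,0.03],"rot":[-0.138,0.254,0],"fingers":-1},{"travel":[0.256,-0.96,0.03],"rot":[-0.138,0.254,0],"fingers":-1},{"travel":[0.256,-0.96,0.03],"rot":[-0.138,0.254,0],"fingers":-1}]'
cat > ret.py <<'E'
from h import *
Rt=R.from_matrix(np.array([[-.9692,-.2462,0],[-.2462,.9692,0],[0,0,-1.]])); plan([.460,-.2684,.19],Rt)
E
python3 ret.py
```

```text
clock: 21.6
tcp_pos: [0.4621, -0.1495, 0.2952]
orientation: [0.0, -0.123, 0.992, 0.0]
wrist_force: [-0.2, -0.2, -2.6]
finger_gap: 0.0255
grip_force: 61.2
travel [ 0.26  -0.957  0.877] rot [-0.     0.001 -0.002] | tcp [ 0.4621 -0.1495  0.2952]
```

```bash
python3 -m pendant '[{"travel":[0.26,-0.957,0],"rot":[0,0,0],"fingers":-1},{"travel":[0.26,-0.957,0],"rot":[0,0,0],"fingers":-1},{"travel":[0.26,-0.957,0],"rot":[0,0,0],"fingers":-1},{"travel":[0.26,-0.957,0],"rot":[0,0,0],"fingers":-1},{"travel":[0.26,-0.957,0.4],"rot":[0,0,0],"fingers":-1},{"travel":[0.26,-0.957,0.8],"rot":[0,0,0],"fingers":-1},{"travel":[0.26,-0.957,0.8],"rot":[0,0,0],"fingers":-1},{"travel":[0.26,-0.957,0.8],"rot":[0,0,0],"fingers":-1}]'
python3 - <<'E'
from h import *
Rt=R.from_matrix(np.array([[-.9692,-.2462,0],[-.2462,.9692,0],[0,0,-1.]])); plan([.460,-.2684,.1],Rt)
p0,R0=pose(); s,D=env.read_camera("scene"); q=cloud("scene",cam("scene"),D)[D>0]
for z0 in (.125,.14,.155):
    b=q[(np.hypot(q[:,0]-p0[0],q[:,1]-p0[1])<.03)&(abs(q[:,2]-z0)<.008)]; print(z0,len(b),b.min(0).round(3),b.max(0).round(3))
E
```

```text
clock: 22.4
tcp_pos: [0.4596, -0.2661, 0.2008]
orientation: [0.0, -0.125, 0.992, 0.0]
wrist_force: [0.2, -0.9, -1.5]
finger_gap: 0.0251
grip_force: 61.1
travel [ 0.002 -0.02   0.84 ] rot [0.    0.001 0.001] | tcp [ 0.4596 -0.2661  0.2008]
0.125 15 [ 0.462 -0.274  0.119] [ 0.468 -0.257  0.133]
0.14 31 [ 0.459 -0.274  0.133] [ 0.47  -0.256  0.148]
0.155 35 [ 0.456 -0.275  0.147] [ 0.469 -0.256  0.163]
```

```bash
python3 -m pendant '[{"travel":[0.002,-0.02,0],"rot":[0,0,0],"fingers":-1},{"travel":[0.002,-0.02,0.15],"rot":[0,0,0],"fingers":-1},{"travel":[0.002,-0.02,0.35],"rot":[0,0,0],"fingers":-1},{"travel":[0.002,-0.02,0.55],"rot":[0,0,0],"fingers":-1},{"travel":[0.002,-0.02,0.75],"rot":[0,0,0],"fingers":-1},{"travel":[0.002,-0.02,0.8],"rot":[0,0,0],"fingers":-1},{"travel":[0.002,-0.02,0.8],"rot":[0,0,0],"fingers":-1}]'
python3 -m pendant '[{"travel":[0,0,0.02],"rot":[0,0,0],"fingers":-1},{"travel":[0,0,0.02],"rot":[0,0,0],"fingers":-1},{"travel":[0,0,0.03],"rot":[0,0,0],"fingers":-1},{"travel":[0,0,0.03],"rot":[0,0,0],"fingers":-1}]'
```

```text
clock: 23.15
tcp_pos: [0.4613, -0.2711, 0.1051]
orientation: [0.001, -0.124, 0.992, -0.001]
wrist_force: [-0.1, 0.1, -2.0]
finger_gap: 0.0253
grip_force: 61.3
clock: 23.55
tcp_pos: [0.4608, -0.2708, 0.101]
orientation: [0.001, -0.124, 0.992, -0.001]
wrist_force: [-0.7, -0.0, -1.1]
finger_gap: 0.0254
grip_force: 61.7
```

```bash
python3 -m pendant '[{"travel":[0.003,0.02,0],"rot":[0,0,0],"fingers":-1},{"travel":[0.003,0.02,0.01],"rot":[0,0,0],"fingers":-1},{"travel":[0.003,0.02,0.015],"rot":[0,0,0],"fingers":-1},{"travel":[0.003,0.02,0.015],"rot":[0,0,0],"fingers":-1}]'
python3 -m pendant '[{"travel":[0,0,0.01],"rot":[0,0,0],"fingers":-1},{"travel":[0,0,0.01],"rot":[0,0,0],"fingers":-1},{"travel":[0,0,0.01],"rot":[0,0,0],"fingers":-1}]'
```

```text
clock: 23.95
tcp_pos: [0.46, -0.2688, 0.101]
orientation: [0.001, -0.124, 0.992, -0.001]
wrist_force: [-3.1, 1.0, 12.2]
finger_gap: 0.0256
grip_force: 63.5
clock: 24.25
tcp_pos: [0.4601, -0.2688, 0.101]
orientation: [0.002, -0.124, 0.992, -0.002]
wrist_force: [-5.1, 2.2, 20.9]
finger_gap: 0.0257
grip_force: 64.4
```

```bash
python3 -m pendant '[{"travel":[0,0,-0.018],"rot":[0,0,0],"fingers":-1},{"travel":[0,0,-0.018],"rot":[0,0,0],"fingers":-1},{"travel":[0,0,-0.018],"rot":[0,0,0],"fingers":-0.2},{"travel":[0,0,-0.018],"rot":[0,0,0],"fingers":0.1},{"travel":[0,0,-0.018],"rot":[0,0,0],"fingers":0.4},{"travel":[0,0,-0.018],"rot":[0,0,0],"fingers":0.5},{"travel":[0,0,-0.018],"rot":[0,0,0],"fingers":0.5},{"travel":[0,0,-0.018],"rot":[0,0,0],"fingers":0.5}]'
python3 -m pendant '[{"travel":[0,0,-0.2],"rot":[0,0,0],"fingers":0.5},{"travel":[0,0,-0.5],"rot":[0,0,0],"fingers":0.5},{"travel":[0,0,-0.95],"rot":[0,0,0],"fingers":0.5},{"travel":[0,0,-0.95],"rot":[0,0,0],"fingers":0.5}]'
python3 -m pendant '[{"travel":[0.6,0,-0.7],"rot":[0,0,0],"fingers":0.5},{"travel":[0.6,0,-0.7],"rot":[0,0,0],"fingers":0.5},{"travel":[0.6,0,-0.7],"rot":[0,0,0],"fingers":0.5},{"travel":[0.6,0,-0.7],"rot":[0,0,0],"fingers":0.5}]'
python3 - <<'E'
from h import *
for k in("scene","top"):
    p,D=env.read_camera(k); P=cloud(k,cam(k),D)[D>0]
    q=P[(np.hypot(P[:,0]-.46,P[:,1]+.268)<.05)&(P[:,2]>.150)&(P[:,2]<.2)]; print(k,len(q),q.mean(0).round(4) if len(q) else 0)
    if len(q)>5: print(cv2.minAreaRect((q[:,:2]*1000).astype(np.float32)),q[:,2].max())
    q=P[(np.hypot(P[:,0]-.682,P[:,1]-.067)<.03)&(P[:,2]>.2)&(P[:,2]<.23)]; print("peg",len(q),q.mean(0).round(4) if len(q) else 0)
    if k=="scene": cv2.imwrite("pics/s9.png",cv2.resize(p[130:290,130:450],(800,400),interpolation=2))
E
```

```text
clock: 25.05
tcp_pos: [0.4594, -0.2682, 0.0994]
orientation: [0.001, -0.124, 0.992, -0.0]
wrist_force: [-0.7, 0.0, -0.2]
finger_gap: 0.0639
grip_force: 0.0
clock: 25.45
tcp_pos: [0.4619, -0.2702, 0.2199]
orientation: [0.004, -0.124, 0.992, -0.004]
wrist_force: [0.6, -1.3, 0.7]
finger_gap: 0.0638
grip_force: 0.0
clock: 25.85
tcp_pos: [0.3895, -0.2868, 0.2991]
orientation: [0.002, -0.123, 0.992, -0.002]
wrist_force: [-0.1, 0.3, -0.3]
finger_gap: 0.0641
grip_force: 0.0
scene 150 [ 0.4624 -0.2674  0.1607]
((459.67779541015625, -267.72430419921875), (39.29996109008789, 26.018156051635742), 15.815587997436523) 0.16606467484910914
peg 43 [0.682  0.0666 0.2125]
top 187 [ 0.4597 -0.2666  0.1615]
((459.2994079589844, -267.9798583984375), (36.95991897583008, 26.7473201751709), 14.003578186035156) 0.16688827303749143
peg 29 [0.6808 0.067  0.2161]
```

View pics/s9.png

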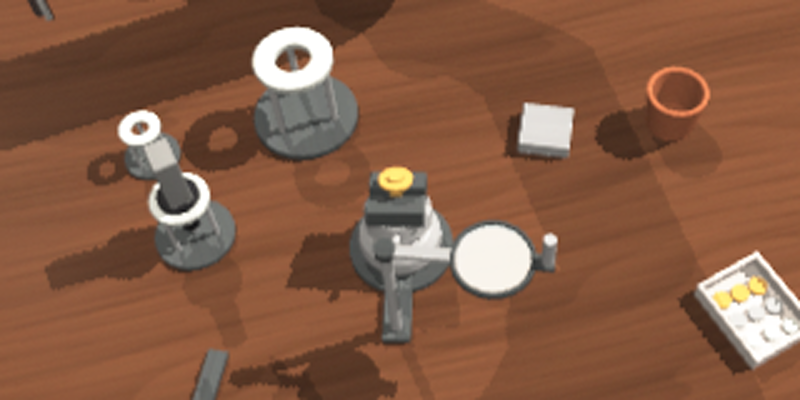

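The tester hangs in the middle stand (180,195) at its original height, the magnifier is swung clear at (493,260), and nothing else has moved.

```bash
python3 -c "
from workcell import env
print(env.hand_in())"
```

```text
the job is handed in; nothing more can be done
None
```

The job is handed in: the magnifier is swung about 93° clear of the vise, the nose was held on the middle of the button at about 4.4 N for over 3 s, and the tester hangs back in the middle stand with the other things undisturbed.

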